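# Fasten the control box's quarter-turn cover stud

### The arm

A 6-joint arm with a two-finger parallel gripper is mounted at the origin on a cart in front of the work surface, level with it; the furniture and walls round the work are solid. World frame = base frame: x ahead of the robot, y to its left, z up, the work surface at z = 0. Lengths are in mm, angles in rad, forces in N, time in s.
With the tool pointing down it reaches from about 350 to 925 mm from the base axis. Payload 6.4 kg.
Tool frame: the origin (TCP) lies on the centre line of the jaws, within the pads' length; the fingertips stand 11 mm ahead of it and the grasp point (between the pads) lies 8 mm behind it (arm.tip_extent is the distance from the TCP to the fingertips, in mm); z points along the fingers, y is the line along which they close (so a half turn about z gives the same grasp; the last joint's range is limited). The gripper opens to 94 mm and grips with 3 to 60 N. Pads are 16 mm wide; open, the fingers measure 119 mm over their backs; the gripper's body (75 mm by 177 mm) begins 78 mm behind the grasp point.
Start: joints at [0.939, 0.245, 1.558, -0, 1.339, -0.174], TCP at [287.283, 583.08, 216.455] pointing down, gripper open.
Joint ranges: [-3.13, 3.13], [-1.02, 2.26], [0.13, 2.54], [-0.95, 4.09], [0.21, 2.88], [-2.74, 2.74]. Speed limits (rad/s): [2.57, 2.57, 3.14, 3.14, 3.14, 3.14].

### API

Orientations are given as a unit quaternion [x, y, z, w].
In Python, from rig import telemetry, vision, job, nets, arm gives the robot as it stands.
- The arm moves only by the tool apply_moves, never from a script. Its argument "increments" is text: rows parted by semicolons, each of 7 numbers parted by spaces: the shift along the tool's x, y, z in cm, then the turn, a rotation vector about the tool's x, y, z in degrees, then the opening, from -1 (shut) to 1 (fully open), so that 0 is half open. A call has 1 to 5 rows; each row is the pose to reach, as a shift and turn from the pose commanded when the call began, along the tool's axes at that moment; what a row does not reach only later rows make up. A row lasts 1/10 s, in which the tool goes at most 50 mm and 8.59 degrees, less where a joint would pass 70% of its speed; a pose out of reach is approached as far as the arm can. A call with a gripper value outside its range is refused whole. The fingers move at their own pace and stop on an object; "squeeze" is the grip in N (left out, the last holds). Time passes only in rows, so rows that repeat a pose let the fingers close. It gives the time, the measured TCP pose, the force, the opening and the grip force at its end, in the units of the state.
- telemetry.read_state(): the state, without advancing time (a new reading comes with each control period).
- vision.snapshot(name): name is "scene" or "top" or "wrist"; returns a dict with "image" (420x560x3 uint8, red, green, blue), "depth" (420x560 float32, mm along the optical axis (not along the pixel's ray), 0 where there is no reading), "K" (3x3 intrinsics, pixels), "view" (4x4, takes a point from world to camera coordinates); the wrist camera has in their place "mount" (4x4, takes a point from camera to tool coordinates, whose origin is the TCP and whose axes are the flange's). Camera axes: x right, y down, z forward; pixel columns grow to the right and rows downward; lengths in mm; the calibration is good to about 2 mm. The wrist camera is an equidistant fisheye: a pixel r from the principal point sees the ray r / f radians off the axis. A picture is of the moment at which its call begins: read the wrist's pose just before it.
- job.job_done(): hands the job in; it is judged then, once.
Trained networks look in the newest picture that a camera, given by its name, has taken for a name from the list of things; names that differ only in an ending like _2 or _b are one class to them, and where a whole thing is asked for, a point or a joint stands for the part that bears it (a point fixed in the world has none). Each returns a list of dicts, best first, with "conf" (0 to 1); they miss things now and then, are a little off and sometimes report something else, mostly with a low value. They report only what shows in the picture. A call takes as long as a camera call. They do not tell look-alikes from the thing itself.
- nets.trace(camera, target): "region" (420x560 bool, what is visible of it) and "point" ([row, column] in pixels, amid what is visible of it).
The state is a dict: "clock": time; "joint_positions": joint angles; "dq": joint speeds; "effort": joint torques, N m; "tool_pos": TCP position; "ee_rot": TCP orientation; "contact_force": force on the tool from outside, world axes, zero at the start; "wrist_torque": the same for the moment, N m; "width": finger opening in mm; "gripper_force": force on a finger pad.
Only numpy, scipy, OpenCV 4.12 (cv2) and the standard library are available. Lean on these libraries where they do the work, as an engineer would, in place of code of your own. Each camera call takes 0.05 s, during which the arm holds its last target. There are 200 camera calls.

### The job

One of the four cover studs on the grey control box is still undone and stands proud. Take the key from its wooden stand, fasten that stud - press it down and turn it clockwise until it drops into its catch and stays flush with the cover - and put the key back fully home and upright in its stand. Never force the stud: push on it by feel, with less than 30 N, touch it only with the key, and leave the other things on the bench where they are.

Things in the scene. Friction and masses are not known exactly. Their poses are not given: they have to be found in the camera images.
- cover: Grey steel control box, 130 (its x) by 170 mm (its y), 55 mm high, fixed to the bench; origin at the centre of its underside, z up. Its flat top is the cover. Four round steel studs sit in 36 mm holes at x = +-37, y = +-55 mm in its frame; three are fastened (flush, slots nearly along y), the one at x = +37, y = -55 mm is undone. A low foot flange sticks out 15 mm at both x ends.
- stud: The undone stud: slotted round steel head, 34 mm across, 5 mm proud of the cover while undone. Origin at the centre of the head's top face, z up; sinks and turns with the stud. Its slot lies along its x: 23 mm long (ends closed), 5.5 mm wide, 8 mm deep, centred. Undone, the slot is within 6 degrees of the box's x axis. Rated for 30 N: the key must load it with less in total (press, twist and side load).
- stud_axis (a point): Point on the cover's top face on the stud's axis; fixed to the box, its axes are the box's. The head's top is 5 mm above it while undone and level with it when fastened.
- stud_press (a joint): How far the stud is pressed down, m: 0 undone, 0.005 in its catch (flush). A spring pushes up: 3 N at 0, 0.4 N more per mm. It turns only below an inner rib at a hidden depth that differs from box to box: 0.007 to 0.015. A hard, serrated bottom stop lies 0.002 below the rib (0.009 to 0.017): pushed onto it, the stud binds when turned; eased off by 0.001 it turns freely.
- stud_turn (a joint): How far the stud is turned, rad, growing clockwise seen from above: -0.1 to 0.1 undone (if not pressed deep enough, the rib blocks it here); the rib ends at 1.1, end stop at 1.57. Let go between 1.1 and 1.57 the stud springs up into its catch at 0.005 press and stays; let go before that, it stays jammed under the rib (0.1 to 1.1) or springs back up. Light friction, 0.02 to 0.05 N m.
- key: Stud key, loose, 0.1 to 0.16 kg, upright in its stand, blade down. Black square handle 24 x 24 mm (sides along its x and y), z = 5 to 53 mm; below it a round collar 36 mm across, z = 0 to 5 mm, and a round shank 20 mm across, z = 0 to -20 mm. Origin on the axis at the collar's underside; z up. The blade lies along its x (see key_tip).
- key_tip (a point): The middle of the blade's lower end, 30 mm below the key's origin; axes as the key's. The flat blade runs from 10 mm above this point down to it: 20 mm wide along the key's x, 4 mm thick, its last 3 mm tapered to 18 x 2 mm. In the stud's slot it has about 0.1 rad of play either way.
- key_stand: Wooden block 70 x 70 mm, 45 mm high, fixed to the bench, with one round hole 25 mm across and 36 mm deep in the middle of its top; origin at the centre of its underside. With the key home, the collar rests on the block's top (key's origin 45 mm above the block's).
- stand_hole (a point): centre of the hole's mouth, on top of the stand
- tape_measure: yellow tape measure lying on the bench, 63 x 99 x 37 mm, origin under its middle; bystander
- bit_box: red drill-bit box, 58 x 100 x 30 mm, origin under its middle; bystander
- sand_block: brown cork sanding block, 62 x 112 x 29 mm, origin under its middle; bystander
- round_tin: flat round wax tin, 99 mm across, 24 mm high, origin under its middle; bystander
Mind the look-alikes: they are no part of the job. Several things have the shape of the key; the one meant has the colours described above.

How it is judged:
By the outcome, as a careful person would: the job done as asked, in the order asked, and still so for the second after the job is handed in, with the robot touching nothing.
It also fails if it takes over 72 s, if anything falls off the work surface, if the arm or the gripper's body presses on something with over 40 N, if the wrist force passes 120 N, or if a joint passes its speed limit or range.

## Working session

There is one attempt and no reset: what is moved stays moved. The work goes in short steps, Python scripts to look and compute and a tool call to move; the robot and the scene stay as the last step left them, time stands still between calls to the robot, and variables do not carry over. Pictures are saved under pics/ and viewed, at most 10 in all, crops included, and the job is handed in when it is done.

Besides the shell and the picture viewer there is one more tool, called after "Call:" by a JSON object that holds its "api" and its "payload", one argument or row to a line. apply_moves: Moves the arm, as the interface text tells. Its arguments: {"type":"object","properties":{"increments":{"type":"string"},"squeeze":{"type":"number"}},"required":["increments"]}

```bash
ls; mkdir -p pics
cat > h.py <<'E'
import numpy as np, cv2
from rig import telemetry, vision, job, nets, arm
def save(n,img,s=1.0):
    cv2.imwrite('pics/'+n, cv2.resize(img[:,:,::-1].copy(),None,fx=s,fy=s,interpolation=cv2.INTER_CUBIC))
def world(snap):
    "HxWx3 world points of a fixed camera"
    d=snap['depth'];K=snap['K'];h,w=d.shape
    v,u=np.mgrid[:h,:w]
    P=np.stack([(u-K[0,2])/K[0,0]*d,(v-K[1,2])/K[1,1]*d,d,np.ones_like(d)],-1)
    return (P@np.linalg.inv(snap['view']).T)[...,:3]
E
python3 - <<'E'
from h import *
a=vision.snapshot('top'); save('top0.png',a['image'],1.4)
W=world(a)
for t in ['key','key_stand','cover','stud','tape_measure']:
    for r in nets.trace('top',t):
        m=r['region']; p=W[m&(a['depth']>0)]
        print(t,round(r['conf'],2),np.round(r['point']),m.sum(),np.median(p,0).round(),np.percentile(p[:,2],95).round(1))
b=vision.snapshot('scene'); save('scene0.png',b['image'],1.4)
print(telemetry.read_state()['ee_rot'],telemetry.read_state()['contact_force'],telemetry.read_state()['clock'])
E
```

```text
pics
key 0.74 [206. 328.] 168 [ 535. -274.   95.] 101.1
key 0.56 [234. 283.] 254 [ 475. -160.   27.] 34.4
key_stand 0.67 [208. 330.] 189 [ 536. -276.   89.] 101.0
key_stand 0.59 [214. 322.] 739 [ 535. -273.   45.] 49.9
cover 0.93 [241. 212.] 3855 [466.  20.  55.] 60.0
stud 0.73 [214. 325.] 613 [ 530. -268.   45.] 49.0
tape_measure 0.73 [276. 132.] 683 [380. 229.  36.] 40.8
tape_measure 0.42 [281. 395.] 1093 [ 358. -441.   28.] 32.4
tape_measure 0.25 [206. 329.] 172 [ 536. -274.   95.] 101.1
[ 2.26886106e-01  9.73921282e-01 -1.66513765e-04 -6.30189876e-05] [ 0.85785496  1.05093869 -0.81825187] 0.35
```

View pics/top0.png

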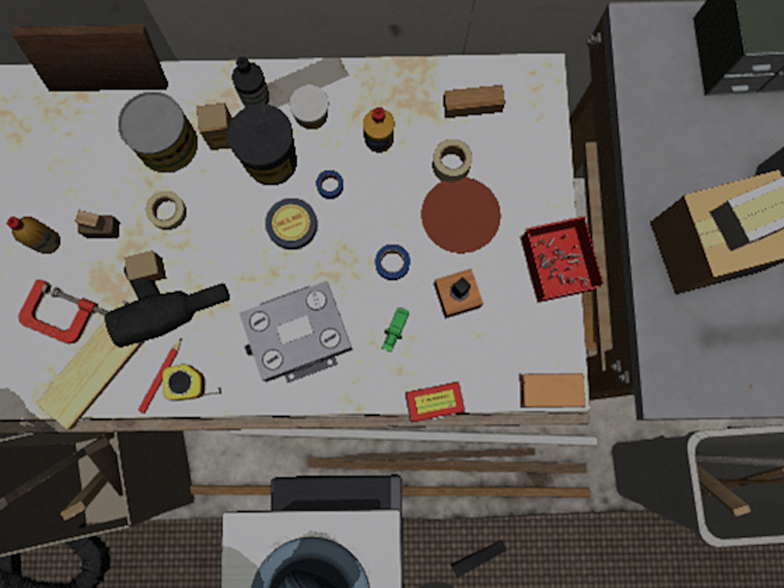

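View pics/scene0.png

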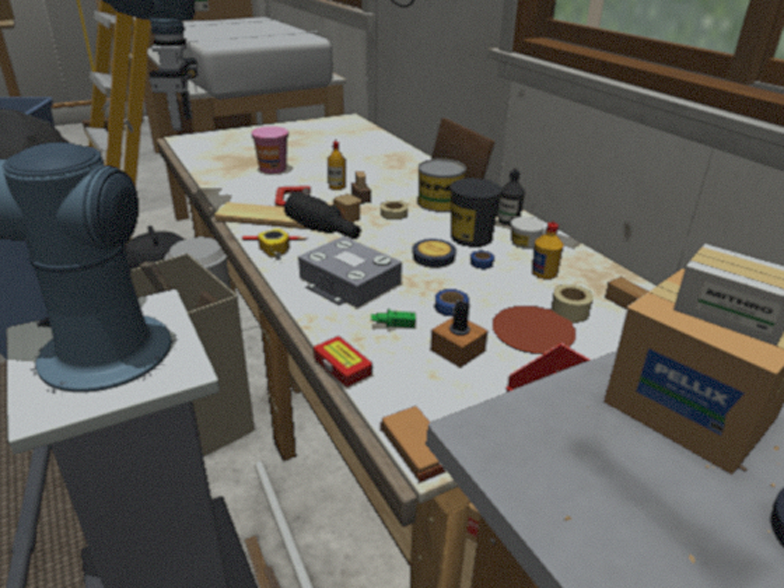

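The top view shows two key-shaped things: a black one upright in the wooden stand at about (col 328, row 206), and a green one lying loose at (283, 234). The black one in the stand fits the description. I'll confirm that in an enlarged crop and measure the box.

Run:
```python
from h import *
a=vision.snapshot('top'); W=world(a); z=W[...,2]
save('crop1.png',a['image'][180:290,160:360],4)
def rect(m):
    p=W[m][:,:2].astype(np.float32); r=cv2.minAreaRect(p); return np.round(r[0],1),np.round(r[1],1),round(r[2],1),len(p)
yy,xx=np.mgrid[:420,:560]
bx=(xx>165)&(xx<260)&(yy>190)&(yy<285)
m=(bx&(z>48)&(z<66)).astype(np.uint8); n,l,st,c=cv2.connectedComponentsWithStats(m)
k=1+np.argmax(st[1:,4]); print('box',rect(l==k), np.median(z[l==k]))
hi=(l==k)&(z>np.median(z[l==k])+2.5); print('proud',hi.sum(),np.median(W[hi],0), W[hi][:,:2].std(0))
s=(xx>300)&(xx<355)&(yy>180)&(yy<235)
m=(s&(z>40)&(z<49.)); print('stand',rect(m),np.median(z[m]))
m=(s&(z>90)); print('key top',rect(m),np.median(z[m]))
```

```text
box (array([472.9,  23.3]), array([131.7, 171. ]), 19.6, 3399) 55.64737431626486
proud 569 [480.30470526  14.35888075  59.48029641] [39.30206698 45.04949814]
stand (array([ 540.6, -277.5]), array([70.6, 71.6]), 16.6, 527) 45.33034304386388
key top (array([ 425.2, -206.3]), array([ 25.7, 297.7]), 58.3, 107) 98.62649920649687
```

View pics/crop1.png

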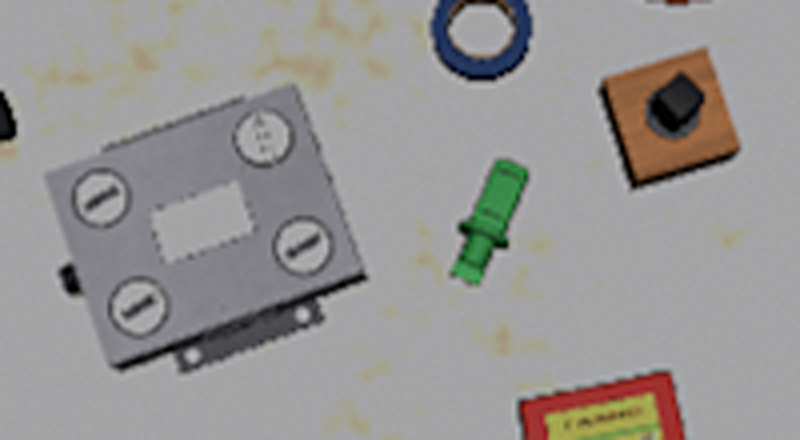

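The crop confirms it: the black handle stands in the orange-brown wooden stand at crop (675,100), and the green look-alike lies at (490,220). The undone stud is the one at crop (262,137), which is box +x/-y, and its slot direction differs from the other three.

```bash
cat >> h.py <<'E'
from scipy.spatial.transform import Rotation as R
def pose():
    s=telemetry.read_state(); T=np.eye(4); T[:3,:3]=R.from_quat(s['ee_rot']).as_matrix(); T[:3,3]=s['tool_pos']; return T
def yaw(T=None):  # world angle of tool y, deg
    T=pose() if T is None else T; return np.degrees(np.arctan2(T[1,1],T[0,1]))
def goal(x,y,z,yw=None):
    T=pose(); d=T[:3,:3].T@(np.array([x,y,z])-T[:3,3])/10
    # desired rotation: tool straight down with y axis at yw
    yw=yaw(T) if yw is None else yw
    a=np.radians(yw); Y=np.array([np.cos(a),np.sin(a),0]);Z=np.array([0,0,-1.]);D=np.stack([np.cross(Y,Z),Y,Z],1)
    rv=np.degrees(R.from_matrix(T[:3,:3].T@D).as_rotvec())
    print('goal cm',d.round(2),'rot',rv.round(2))
def wristworld(s,T):
    d=s['depth'];K=s['K'];h,w=d.shape
    v,u=np.mgrid[:h,:w]; x=(u-K[0,2])/K[0,0]; y=(v-K[1,2])/K[1,1]; r=np.hypot(x,y)+1e-9
    t=np.tan(np.minimum(r,1.5))/r
    P=np.stack([x*t*d,y*t*d,d,np.ones_like(d)],-1)
    return (P@(T@s['mount']).T)[...,:3]
def st():
    s=telemetry.read_state(); print('t',round(s['clock'],2),'pos',np.round(s['tool_pos'],1),'F',np.round(s['contact_force'],2),'M',np.round(s['wrist_torque'],3),'w',round(s['width'],1),'g',round(s['gripper_force'],1),'yaw',round(yaw(),2))
E
python3 - <<'E'
from h import *
s=vision.snapshot('wrist'); print(s['mount'].round(3),s['K'].round(1)); print(arm.__dict__ if hasattr(arm,'__dict__') else '', [a for a in dir(arm) if a[0]!='_'])
st(); goal(500,-40,300)
goal(530,-200,250)
E
```

```text
[[-1.00000e-03 -9.57000e-01 -2.90000e-01  8.46520e+01]
 [ 1.00000e+00 -1.00000e-03  0.00000e+00  1.05000e-01]
 [-1.00000e-03 -2.90000e-01  9.57000e-01 -1.69239e+02]
 [ 0.00000e+00  0.00000e+00  0.00000e+00  1.00000e+00]] [[325.2   0.  271.4]
 [  0.  325.2 200.7]
 [  0.    0.    1. ]]
{} ['IKError', 'tip_extent']
t 0.45 pos [287.3 583.1 216.4] F [-0.53 -0.36 -0.07] M [-0.026  0.012  0.05 ] w 93.9 g 0.0 yaw 63.77
goal cm [-46.62 -46.49  -8.36] rot [-0.01 -0.   -0.  ]
goal cm [-56.38 -59.51  -3.36] rot [-0.01 -0.   -0.  ]
```

Call:
{"api": "apply_moves", "payload": {
  "increments": "-3 -3 -2 0 0 0 1; -6 -6 -4 0 0 0 1; -9.5 -9.5 -5 0 0 0 1; -13 -13 -6 0 0 0 1; -16.5 -16.5 -7 0 0 0 1"
}}

```text
clock: 0.95
tool_pos: [362.1, 361.9, 286.8]
ee_rot: [0.227, 0.974, 0.0, 0.0]
contact_force: [1.4, 0.6, 0.3]
width: 94.2
gripper_force: 0.0
```

Call:
{"api": "apply_moves", "payload": {
  "increments": "-3.4 -3.4 0 0 0 0 1; -6.8 -6.8 0 0 0 0 1; -10.2 -10.2 0 0 0 0 1; -13.6 -13.6 0 0 0 0 1; -17 -17 -1.4 0 0 0 1"
}}

```text
clock: 1.45
tool_pos: [438.4, 134.1, 298.7]
ee_rot: [0.227, 0.974, -0.0, -0.001]
contact_force: [1.3, 0.5, -0.1]
width: 93.6
gripper_force: 0.0
```

Call:
{"api": "apply_moves", "payload": {
  "increments": "-3.4 -3.4 0 0 0 0 1; -6.8 -6.8 0 0 0 0 1; -10.2 -10.2 0 0 0 0 1; -13.1 -13 0 0 0 0 1; -13.1 -13 0 0 0 0 1"
}}

```text
clock: 1.95
tool_pos: [500.0, -42.3, 300.0]
ee_rot: [0.23, 0.973, -0.0, -0.0]
contact_force: [0.0, 1.5, 0.2]
width: 94.0
gripper_force: 0.0
```

Run:
```python
from h import *
st(); T=pose(); s=vision.snapshot('wrist'); np.save('w1.npy',s['image']);np.save('w1d.npy',s['depth']);np.save('w1T.npy',T); save('w1.png',s['image'],1.4)
W=wristworld(s,T); z=W[...,2]
for t in ['stud','cover','key_stand','key']:
    for r in nets.trace('wrist',t):
        m=r['region']&(s['depth']>0); p=W[m]
        print(t,round(r['conf'],2),np.round(r['point']),m.sum(),np.median(p,0).round(1))
```

```text
t 1.95 pos [500.  -42.3 300. ] F [0.   1.46 0.16] M [ 0.029 -0.002 -0.037] w 94.0 g 0.0 yaw 63.44
stud 0.96 [175. 296.] 590 [525.8 -14.9  60.8]
cover 0.64 [125. 308.] 13569 [468.6  22.2  56.1]
key_stand 0.68 [244. 146.] 928 [ 519.1 -253.9   45.5]
key 0.79 [188. 191.] 956 [ 476.6 -155.9   26.9]
key 0.73 [270. 142.] 601 [ 536.3 -268.9   82.3]
```

View pics/w1.png

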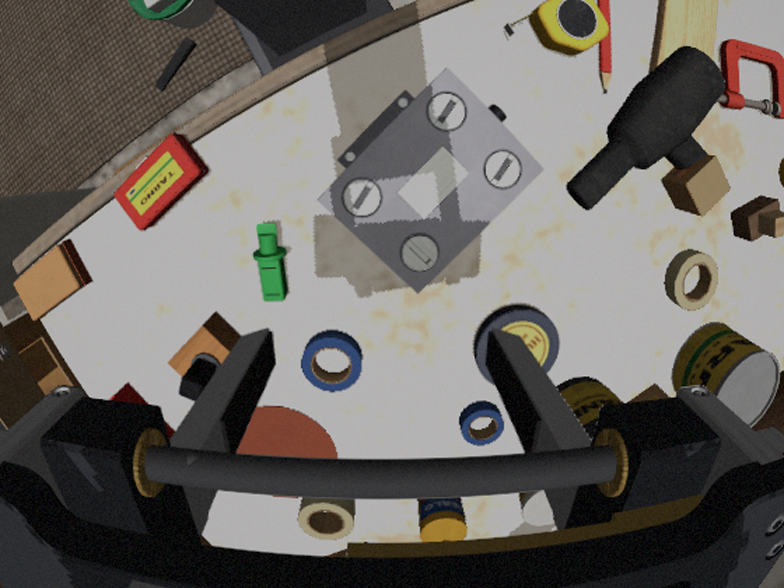

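The wrist view shows the undone stud at (420,252) in the 1.4x picture, the green key at (268,260) and the stand with the black key at (205,365). Next I'll measure the slot in a rectified patch while moving over the stand.

Call:
{"api": "apply_moves", "payload": {
  "increments": "-3.3 -4.3 1 0 0 0 1; -6.3 -8.3 2 0 0 0 1; -9.3 -12.3 3 0 0 0 1; -12 -16 4 0 0 0 1; -14.1 -19.2 4 0 0 0 1"
}}

```text
clock: 2.7
tool_pos: [540.8, -273.3, 258.5]
ee_rot: [0.226, 0.974, 0.001, -0.001]
contact_force: [0.0, -0.2, 1.2]
width: 94.0
gripper_force: 0.0
```

Call:
{"api": "apply_moves", "payload": {
  "increments": "0 0 0 0 0 0 1"
}}

```text
clock: 2.8
tool_pos: [540.9, -275.7, 259.3]
ee_rot: [0.228, 0.974, -0.0, -0.0]
contact_force: [0.1, 1.7, 0.4]
width: 93.8
gripper_force: 0.0
```

```bash
cat >> h.py <<'E'
def ortho(img,K,mount,T,c,z,half=40,ppm=5):
    "rectified view at height z: columns = -y, rows = -x (as top camera), centre c"
    n=int(2*half*ppm); i,j=np.mgrid[:n,:n]
    X=c[0]+half-(i+.5)/ppm; Y=c[1]+half-(j+.5)/ppm
    P=np.stack([X,Y,np.full_like(X,z),np.ones_like(X)],-1)@np.linalg.inv(T@mount).T
    rho=np.hypot(P[...,0],P[...,1]); th=np.arctan2(rho,P[...,2]); k=th/np.maximum(rho,1e-9)
    return cv2.remap(img,(K[0,0]*k*P[...,0]+K[0,2]).astype(np.float32),(K[1,1]*k*P[...,1]+K[1,2]).astype(np.float32),cv2.INTER_CUBIC)
E
python3 - <<'E'
from h import *
st(); T=pose(); s=vision.snapshot('wrist'); W=wristworld(s,T); z=W[...,2]
near=np.hypot(W[...,0]-540,W[...,1]+277)<60
m=near&(z>94)&(z<103); r=cv2.minAreaRect(W[m][:,:2].astype(np.float32)); print('keytop',r,m.sum(),np.median(z[m]))
m=near&(z>42)&(z<48); r=cv2.minAreaRect(W[m][:,:2].astype(np.float32)); print('stand',r,m.sum())
o1=ortho(np.load('w1.npy'),s['K'],s['mount'],np.load('w1T.npy'),(526,-15.5),60,30,6)
o2=ortho(s['image'],s['K'],s['mount'],T,(540,-277),98,30,6)
save('o1.png',np.hstack([o1,o2]),1.1)
E
```

```text
t 2.8 pos [ 540.9 -275.7  259.3] F [0.07 1.66 0.45] M [-0.012 -0.033  0.05 ] w 93.8 g 0.0 yaw 63.62
keytop ((540.739501953125, -276.68475341796875), (24.47838592529297, 24.41164207458496), 43.653907775878906) 499 98.82760379994568
stand ((541.4033813476562, -276.7442626953125), (70.32041931152344, 70.388916015625), 16.139211654663086) 2408
```

View pics/o1.png

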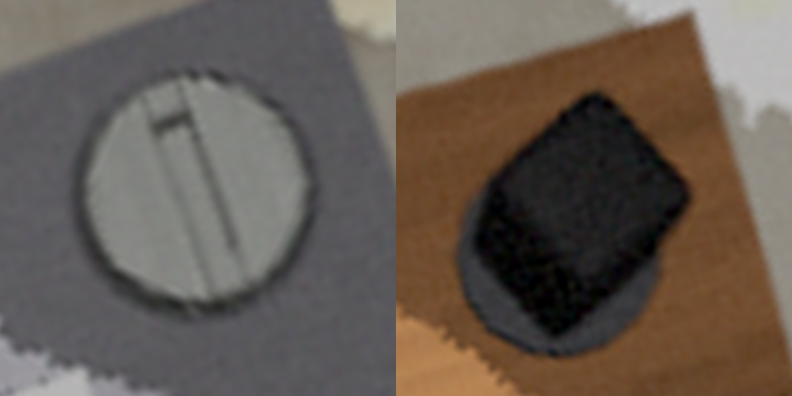

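The stud's centre is near (527,-15) and its slot lies at roughly 17 degrees. The handle's sides lie at 43.7 degrees, centred at (540.9,-276.7). I'll align to the handle, descend and grip.

Call:
{"api": "apply_moves", "payload": {
  "increments": "0 -0.1 3 0 0 7 1; 0 -0.1 6 0 0 14 1; 0 -0.1 9 0 0 20 1; 0 -0.1 12 0 0 20 1; 0 -0.1 13 0 0 20 1"
}}

```text
clock: 3.35
tool_pos: [539.2, -270.4, 127.2]
ee_rot: [0.391, 0.92, 0.001, -0.003]
contact_force: [0.2, -0.4, -0.5]
width: 93.7
gripper_force: 0.0
```

Run:
```python
from h import *
st(); T=pose(); s=vision.snapshot('wrist'); W=wristworld(s,T); z=W[...,2]
near=np.hypot(W[...,0]-540,W[...,1]+277)<25
m=near&(z>94)&(z<103); r=cv2.minAreaRect(W[m][:,:2].astype(np.float32)); print('keytop',r,m.sum(),np.median(z[m]))
goal(541,-276.7,68,43.65)
```

```text
t 3.35 pos [ 539.2 -270.4  127.2] F [ 0.25 -0.38 -0.47] M [ 0.004 -0.014 -0.032] w 93.7 g 0.0 yaw 43.94
keytop ((540.6533813476562, -276.3598937988281), (23.710063934326172, 23.787120819091797), 42.76103973388672) 1174 98.8632607773729
goal cm [-0.58 -0.28  5.9 ] rot [-0.03 -0.31  0.27]
```

Call:
{"api": "apply_moves", "payload": {
  "increments": "0 0 0 0 0 0.4 1; 0 0 2 0 0 0.4 1; 0 0 4 0 0 0.4 1; 0 0 6.1 0 0 0.4 1; 0 0 6.1 0 0 0.4 1"
}}

```text
clock: 3.9
tool_pos: [540.0, -273.1, 68.6]
ee_rot: [0.396, 0.918, 0.0, -0.001]
contact_force: [-0.5, -0.6, 0.1]
width: 94.2
gripper_force: 0.0
```

Run:
```python
from h import *
st(); goal(541,-276.6,68,43.3)
```

```text
t 3.9 pos [ 540.  -273.1   68.6] F [-0.47 -0.56  0.08] M [-0.067  0.055 -0.011] w 94.2 g 0.0 yaw 43.39
goal cm [-0.32 -0.17  0.06] rot [-0.02 -0.12  0.09]
```

Call:
{"api": "apply_moves", "payload": {
  "increments": "0 0 0 0 0 0 1; 0 0 0 0 0 0 1; 0 0 0 0 0 0 1"
}}

```text
clock: 4.2
tool_pos: [541.5, -274.7, 71.1]
ee_rot: [0.396, 0.918, -0.0, 0.001]
contact_force: [-0.4, 0.1, 0.8]
width: 94.1
gripper_force: 0.0
```

Run:
```python
from h import *
st(); goal(541,-276.6,68,43.3)
```

```text
t 4.2 pos [ 541.5 -274.7   71.1] F [-0.39  0.08  0.78] M [-0.01   0.038  0.019] w 94.1 g 0.0 yaw 43.37
goal cm [-0.11 -0.17  0.31] rot [0.03 0.17 0.07]
```

Call:
{"api": "apply_moves", "payload": {
  "increments": "-0.1 -0.2 0.3 0 0 0 1; -0.1 -0.2 0.3 0 0 0 1; -0.1 -0.2 0.3 0 0 0 1"
}}

```text
clock: 4.5
tool_pos: [539.6, -276.1, 66.1]
ee_rot: [0.396, 0.918, 0.0, -0.0]
contact_force: [0.1, 0.5, -0.3]
width: 93.9
gripper_force: 0.0
```

Run:
```python
from h import *
st(); T=pose(); s=vision.snapshot('wrist'); W=wristworld(s,T); z=W[...,2]
near=np.hypot(W[...,0]-540,W[...,1]+277)<25
m=near&(z>94)&(z<103); r=cv2.minAreaRect(W[m][:,:2].astype(np.float32)); print('keytop',r,m.sum(),np.median(z[m]))
st();goal(541,-276.6,68,43.3)
```

```text
t 4.5 pos [ 539.6 -276.1   66.1] F [ 0.06  0.48 -0.31] M [-0.081  0.028  0.044] w 93.9 g 0.0 yaw 43.36
keytop ((540.5888061523438, -276.421142578125), (23.943477630615234, 24.26811408996582), 41.89095687866211) 2045 98.7958599999632
t 4.55 pos [ 539.6 -276.1   66.1] F [-0.59  0.1  -0.53] M [-0.025  0.057  0.002] w 93.9 g 0.0 yaw 43.36
goal cm [-0.13  0.07 -0.19] rot [ 0.   -0.    0.06]
```

Call:
{"api": "apply_moves", "payload": {
  "increments": "-0.1 0 0 0 0 0.7 -0.3; -0.1 0 0 0 0 0.7 -0.6; -0.1 0 0 0 0 0.7 -1; -0.1 0 0 0 0 0.7 -1; -0.1 0 0 0 0 0.7 -1",
  "squeeze": 40
}}

```text
clock: 5.05
tool_pos: [540.4, -276.8, 66.1]
ee_rot: [0.401, 0.916, 0.0, -0.0]
contact_force: [0.7, 0.8, -0.2]
width: 57.5
gripper_force: 0.0
```

Call:
{"api": "apply_moves", "payload": {
  "increments": "0 0 0 0 0 0 -1; 0 0 0 0 0 0 -1; 0 0 0 0 0 0 -1"
}}

```text
clock: 5.35
tool_pos: [540.4, -276.8, 66.2]
ee_rot: [0.401, 0.916, -0.0, 0.0]
contact_force: [-0.5, 0.2, -0.4]
width: 33.1
gripper_force: 0.0
```

Run:
```python
from h import *
st()
```

```text
t 5.35 pos [ 540.4 -276.8   66.2] F [-0.48  0.18 -0.44] M [-0.05  -0.02   0.067] w 33.1 g 0.0 yaw 42.67
```

Call:
{"api": "apply_moves", "payload": {
  "increments": "0 0 0 0 0 0 -1; 0 0 0 0 0 0 -1; 0 0 0 0 0 0 -1; 0 0 0 0 0 0 -1"
}}

```text
clock: 5.75
tool_pos: [540.4, -276.8, 66.1]
ee_rot: [0.401, 0.916, 0.0, 0.0]
contact_force: [0.8, 0.3, -0.5]
width: 23.7
gripper_force: 39.9
```

Run:
```python
from h import *
st()
```

```text
t 5.75 pos [ 540.4 -276.8   66.1] F [ 0.83  0.28 -0.48] M [-0.006 -0.015  0.024] w 23.7 g 39.9 yaw 42.67
```

Call:
{"api": "apply_moves", "payload": {
  "increments": "0 0 0.03 0 0 0 -1; 0 0 0.05 0 0 0 -1; 0 0 0.05 0 0 0 -1; 0 0 0.05 0 0 0 -1"
}}

```text
clock: 6.15
tool_pos: [540.4, -276.8, 66.1]
ee_rot: [0.401, 0.916, -0.0, -0.0]
contact_force: [-1.5, 1.6, 5.4]
width: 23.7
gripper_force: 39.9
```

Call:
{"api": "apply_moves", "payload": {
  "increments": "0 0 -2 0 0 0 -1; 0 0 -4 0 0 0 -1; 0 0 -6 0 0 0 -1; 0 0 -8.5 0 0 0 -1; 0 0 -8.5 0 0 0 -1"
}}

```text
clock: 6.65
tool_pos: [542.2, -278.3, 153.9]
ee_rot: [0.401, 0.916, -0.001, 0.003]
contact_force: [0.7, -0.3, -0.1]
width: 23.8
gripper_force: 39.9
```

Run:
```python
from h import *
T=pose(); s=vision.snapshot('wrist'); st(); a=vision.snapshot('scene')
c=s['image'][150:350,130:430]; 
p=np.linalg.inv
V=a['view']; q=V@np.append(T[:3,3]-[0,0,40],1); uv=a['K']@q[:3]; u,v=(uv[:2]/uv[2]).astype(int); print(u,v)
b=a['image'][max(0,v-45):v+45,max(0,u-60):u+60]
b=cv2.resize(b,(400,300),interpolation=cv2.INTER_CUBIC); c=cv2.resize(c,(400,267)); c=np.vstack([c,np.zeros((33,400,3),np.uint8)])
save('k1.png',np.hstack([c,b]))
```

```text
t 6.7 pos [ 541.2 -277.5  151.7] F [ 1.16 -0.05 -1.27] M [ 0.016 -0.005  0.008] w 24.3 g 39.9 yaw 42.67
330 211
```

View pics/k1.png

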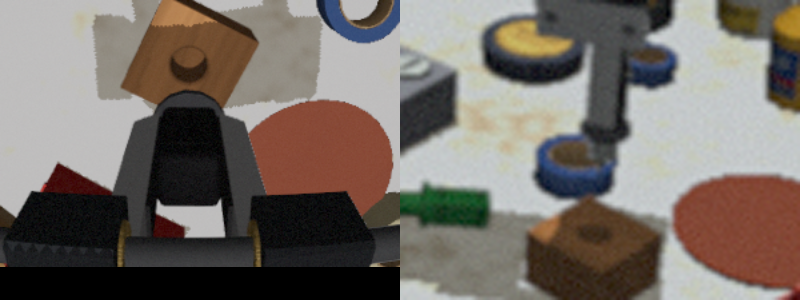

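The key is gripped and lifted. The stand at (190,60) in the left half is now empty, and the blade shows below the collar at (605,150) in the right half. I'll compare the blade's apparent width with both possible orientations.

Run:
```python
from h import *
T=pose(); a=vision.snapshot('scene'); V=a['view'];K=a['K']
cam=np.linalg.inv(V)[:3,3]; d=T[:3,3]-cam; print('bearing of view',np.degrees(np.arctan2(d[1],d[0])),'dist',np.linalg.norm(d))
def pr(P): q=V@np.append(P,1); w=K@q[:3]; return w[:2]/w[2]
t=T[:3,3]-[0,0,51.1]
im=a['image'].copy(); u,v=pr(t).astype(int)
for ang in (42.7,132.7):
    e=np.array([np.cos(np.radians(ang)),np.sin(np.radians(ang)),0])
    print(ang,[pr(t+s*10*e+[0,0,h]).round(1).tolist() for h in (4,9) for s in (-1,1)])
sx=8; c=im[v-30:v+15,u-30:u+30]; c=cv2.resize(c,None,fx=sx,fy=sx,interpolation=cv2.INTER_CUBIC)
c2=c.copy()
for ang,col in ((42.7,(255,0,0)),(132.7,(0,255,0))):
    e=np.array([np.cos(np.radians(ang)),np.sin(np.radians(ang)),0]); f=np.array([-e[1],e[0],0])
    P=np.array([(pr(t+10*s*e+2*r*f+[0,0,h])-[u-30,v-30]+.5)*sx for h in(0,10) for s in(-1,1) for r in (-1,1)],np.float32)
    cv2.polylines(c2,[cv2.convexHull(P).astype(np.int32)],True,col,1)
save('k2.png',np.vstack([c,c2]) if False else np.hstack([c[:,40:440],c2[:,40:440]]))
```

```text
bearing of view 53.204625916903225 dist 1005.8921829622287
42.7 [[327.8, 217.3], [329.8, 213.0], [328.0, 215.4], [330.0, 211.2]]
132.7 [[333.0, 215.9], [324.7, 214.3], [333.2, 214.1], [324.8, 212.5]]
```

View pics/k2.png

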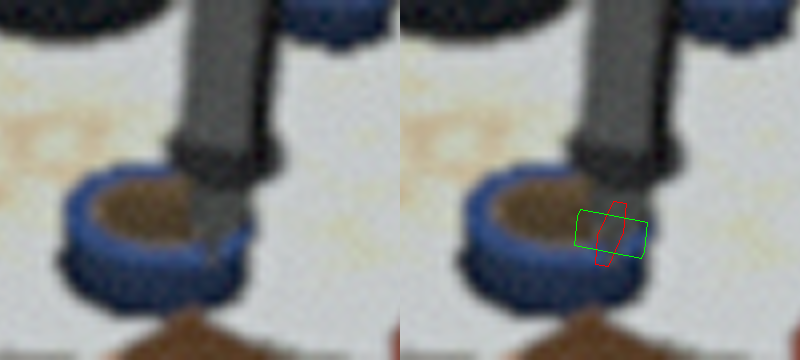

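Call:
{"api": "apply_moves", "payload": {
  "increments": "3.5 1.8 -0.5 0 0 0 -1; 7 3.6 -1.4 0 0 0 -1; 10.5 5.4 -1.4 0 0 0 -1; 13.6 7 -1.4 0 0 0 -1; 13.6 7 -1.4 0 0 0 -1"
}}

```text
clock: 7.3
tool_pos: [497.5, -125.6, 162.1]
ee_rot: [0.4, 0.917, 0.0, -0.002]
contact_force: [1.0, -0.1, -0.8]
width: 23.5
gripper_force: 39.9
```

Run:
```python
from h import *
st();T=pose(); a=vision.snapshot('scene'); V=a['view'];K=a['K']
def pr(P): q=V@np.append(P,1); w=K@q[:3]; return w[:2]/w[2]
t=T[:3,3]-[0,0,51.1]; u,v=pr(t).astype(int)
g=a['image'].mean(2).astype(int)
print(u,v); print(g[v-22:v+6,u-12:u+13])
for z in (0,10,30,35): print(z,pr(t+[0,0,z]))
d=T[:3,3]-np.linalg.inv(V)[:3,3]; print(np.degrees(np.arctan2(d[1],d[0])))
```

```text
t 7.3 pos [ 497.5 -125.6  162.1] F [ 0.96 -0.07 -0.79] M [-0.044  0.034  0.025] w 23.5 g 39.9 yaw 42.88
281 188
[[195 199 199 196 199 199 198 168 109  75  75  76  76  76  76  70  53  20
   22  50 125 176 198 200 197]
 [200 196 200 199 199 197 196 168 108  81  73  74  76  77  72  68  51  27
    7  54 127 180 198 199 198]
 [195 198 194 200 198 198 198 165 110  75  73  80  76  82  76  71  52  28
    9  61 132 181 199 197 196]
 [192 199 202 198 197 198 195 171 109  79  73  78  76  73  74  66  45  29
   11  71 147 191 201 200 197]
 [199 199 198 201 197 203 196 165 109  75  75  76  79  78  75  64  47  31
   21  76 152 199 205 201 199]
 [195 198 199 198 200 200 199 168 113  75  71  77  75  79  77  68  44  14
   25  81 155 196 201 202 198]
 [196 199 200 197 198 200 197 170 109  75  74  78  77  78  78  66  44  15
   21  86 157 196 199 199 197]
 [198 200 196 199 201 203 199 170 111  76  75  77  76  77  74  65  41  13
   31  92 161 192 198 196 190]
 [199 200 199 201 197 200 196 167 105  75  73  81  81  73  75  65  33  24
   38  85 157 192 197 196 188]
 [199 197 199 198 201 200 191 150  89  60  
[... 1392 characters left out ...]
 93
  156 195 195 196 194 196 193]
 [103  93  85  91  84  91  99  92 107 124 127 114  80  56  55  50  46  89
  154 196 199 198 198 192 189]
 [125 121 120 119 120 120 120 125 125 129 118  97  62  49  43  34  47  88
  157 194 199 196 191 193 192]
 [138 134 140 133 136 133 132 133 117 107  89  64  45  44  45  43  47  87
  158 198 199 197 190 192 192]
 [127 130 130 130 126 127 121 105  92  67  53  47  47  36  46  35  49  88
  161 198 204 198 196 193 191]
 [101  99 101  96  97  94  85  75  60  45  42  47  43  46  48  45  53  93
  157 197 202 201 198 196 195]]
0 [281.88120158 188.16679222]
10 [281.96285868 184.71726222]
30 [282.12846104 177.72154106]
35 [282.17034614 175.95214309]
60.5453691457606
```

The blade shows as a narrow strip about 3 px wide next to the 8 px shank, viewed along bearing 60 degrees. So it lies along the tool's y. Next I'll turn towards the slot angle, come closer and measure the stud.

Run:
```python
from h import *
goal(505,-85,165,18)
```

```text
goal cm [ 2.67  3.38 -0.23] rot [-0.1  -0.14 24.82]
```

Call:
{"api": "apply_moves", "payload": {
  "increments": "1 1.1 0 0 0 8 -1; 1.9 2.3 0 0 0 16 -1; 2.7 3.4 0 0 0 24.8 -1; 2.7 3.4 0 0 0 24.8 -1; 2.7 3.4 0 0 0 24.8 -1"
}}

```text
clock: 7.85
tool_pos: [506.3, -87.3, 163.9]
ee_rot: [0.588, 0.809, -0.0, -0.0]
contact_force: [0.8, -0.3, -1.6]
width: 24.1
gripper_force: 39.9
```

Call:
{"api": "apply_moves", "payload": {
  "increments": "0 0 0 0 0 0 -1; 0 0 0 0 0 0 -1; 0 0 0 0 0 0 -1"
}}

```text
clock: 8.15
tool_pos: [506.4, -87.0, 164.6]
ee_rot: [0.589, 0.808, -0.0, 0.0]
contact_force: [-0.2, -0.4, -1.0]
width: 23.7
gripper_force: 39.9
```

Run:
```python
from h import *
st(); T=pose(); s=vision.snapshot('wrist'); W=wristworld(s,T); z=W[...,2]
r=nets.trace('wrist','stud')
for q in r:
    m=q['region']&(s['depth']>0); p=W[m]; (c,rad)=cv2.minEnclosingCircle(p[:,:2].astype(np.float32)); print(q['conf'],q['point'],p.mean(0).round(1),np.median(p[:,2]),c,rad)
b=np.hypot(W[...,0]-473,W[...,1]-23)<115; m=(b&(z>50)&(z<58)).astype(np.uint8)
n,l,sta,c=cv2.connectedComponentsWithStats(m); k=1+np.argmax(sta[1:,4]); print('box',cv2.minAreaRect(W[l==k][:,:2].astype(np.float32)),np.median(z[l==k]))
o=ortho(s['image'],s['K'],s['mount'],T,(526,-15.5),60,30,6)
np.save('o.npy',o); o2=o.copy(); cv2.circle(o2,(180,180),102,(255,0,0),1)
for dx in(-1,1):
  a=np.radians(18); e=np.array([-np.sin(a),-np.cos(a)])*11.5*6; n=np.array([np.cos(a),-np.sin(a)])*2.75*6*dx
  cv2.line(o2,tuple((180+n+e).astype(int).tolist()),tuple((180+n-e).astype(int).tolist()),(255,0,0),1)
save('o2.png',np.hstack([o,o2]),1.1); save('w3.png',s['image'])
```

```text
t 8.15 pos [506.4 -87.  164.6] F [-0.22 -0.38 -1.05] M [-0.026  0.001  0.024] w 23.7 g 39.9 yaw 17.87
0.85 [131.6, 318.9] [526.5 -15.1  59.7] 60.82235340411421 (527.4864501953125, -15.42845630645752) 17.76481819152832
0.3 [80.8, 277.5] [476.8  13.6  54.9] 56.077069875316795 (473.2052307128906, 18.84325408935547) 118.13252258300781
0.21 [360.8, 111.4] [ 360.2 -403.3   22.9] 28.029622949158295 (353.4615783691406, -409.9518127441406) 44.089813232421875
box ((476.8119812011719, 15.679985046386719), (131.06336975097656, 152.48475646972656), 19.39313507080078) 56.06247701222986
```

View pics/o2.png

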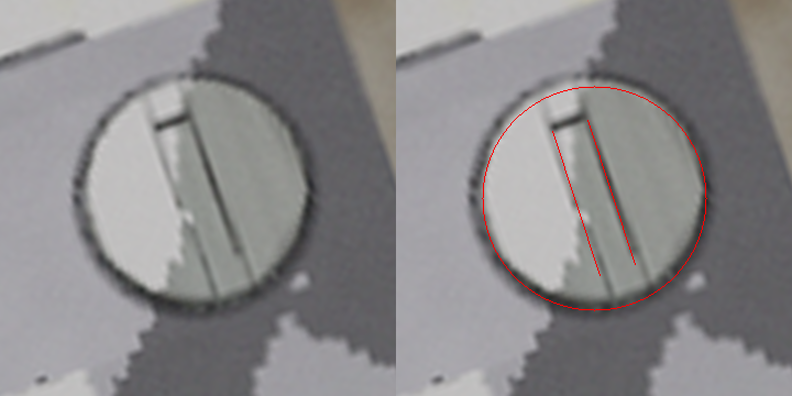

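The patch shows the stud centred at (197,188) of the left half, which is world (527.3,-15.4), with the slot at about 19.7 degrees.

Run:
```python
from h import *
goal(527.2,-15.4,122,19.7)
```

```text
goal cm [6.15 4.17 4.27] rot [ 0.    0.01 -1.82]
```

Call:
{"api": "apply_moves", "payload": {
  "increments": "2.5 1.5 0 0 0 -1 -1; 4.5 3 1.5 0 0 -1.8 -1; 6.2 4.2 3 0 0 -1.8 -1; 6.2 4.2 4.2 0 0 -1.8 -1; 6.2 4.2 4.2 0 0 -1.8 -1"
}}

```text
clock: 8.75
tool_pos: [525.9, -14.3, 120.7]
ee_rot: [0.576, 0.818, -0.001, -0.002]
contact_force: [-0.4, 0.2, -0.8]
width: 23.9
gripper_force: 39.9
```

Call:
{"api": "apply_moves", "payload": {
  "increments": "0 0 0 0 0 0 -1; 0 0 0 0 0 0 -1; 0 0 0 0 0 0 -1"
}}

```text
clock: 9.05
tool_pos: [527.8, -15.3, 123.5]
ee_rot: [0.576, 0.817, 0.0, 0.001]
contact_force: [-0.2, -0.6, -1.0]
width: 24.2
gripper_force: 39.9
```

Run:
```python
from h import *
st(); goal(527.2,-15.4,113,19.7)
```

```text
t 9.05 pos [527.8 -15.3 123.5] F [-0.24 -0.56 -1.01] M [-0.041  0.034 -0.003] w 24.2 g 39.9 yaw 19.61
goal cm [ 0.02 -0.06  1.05] rot [ 0.08  0.05 -0.09]
```

Call:
{"api": "apply_moves", "payload": {
  "increments": "0 -0.05 0.3 0 0 0 -1; 0 -0.05 0.6 0 0 0 -1; 0 -0.05 0.9 0 0 0 -1; 0 -0.05 0.9 0 0 0 -1; 0 -0.05 0.9 0 0 0 -1"
}}

```text
clock: 9.55
tool_pos: [526.7, -14.7, 113.4]
ee_rot: [0.576, 0.818, -0.0, -0.0]
contact_force: [-0.0, 0.0, -0.6]
width: 23.7
gripper_force: 39.9
```

Run:
```python
from h import *
st(); goal(527.2,-15.4,108,19.7)
```

```text
t 9.55 pos [526.7 -14.7 113.4] F [-0.01  0.02 -0.6 ] M [-0.026  0.     0.058] w 23.7 g 39.9 yaw 19.67
goal cm [-0.08  0.02  0.54] rot [-0.02 -0.01 -0.03]
```

Call:
{"api": "apply_moves", "payload": {
  "increments": "-0.05 0 0.1 0 0 0 -1; -0.05 0 0.2 0 0 0 -1; -0.05 0 0.3 0 0 0 -1; -0.05 0 0.4 0 0 0 -1; -0.05 0 0.4 0 0 0 -1"
}}

```text
clock: 10.05
tool_pos: [526.9, -15.2, 109.4]
ee_rot: [0.576, 0.818, -0.0, -0.0]
contact_force: [1.0, 0.8, -2.0]
width: 23.8
gripper_force: 39.9
```

Run:
```python
from h import *
st(); goal(527.2,-15.4,108,19.7)
```

```text
t 10.05 pos [526.9 -15.2 109.4] F [ 0.98  0.8  -1.97] M [-0.031  0.005  0.008] w 23.8 g 39.9 yaw 19.67
goal cm [-0.03  0.02  0.14] rot [-0.02 -0.01 -0.03]
```

No upward force with the tip 1.7 mm below the head's top, so the blade is entering the slot.

Call:
{"api": "apply_moves", "payload": {
  "increments": "0 0 0.1 0 0 0 -1; 0 0 0.2 0 0 0 -1; 0 0 0.3 0 0 0 -1; 0 0 0.4 0 0 0 -1; 0 0 0.4 0 0 0 -1"
}}

```text
clock: 10.55
tool_pos: [526.9, -15.2, 105.5]
ee_rot: [0.576, 0.818, -0.0, -0.0]
contact_force: [0.6, 0.7, -1.6]
width: 23.9
gripper_force: 39.9
```

Call:
{"api": "apply_moves", "payload": {
  "increments": "0 0 0.1 0 0 0 -1; 0 0 0.2 0 0 0 -1; 0 0 0.2 0 0 0 -1"
}}

```text
clock: 10.85
tool_pos: [526.9, -15.2, 103.4]
ee_rot: [0.576, 0.817, -0.0, -0.0]
contact_force: [0.0, -0.3, -0.7]
width: 23.6
gripper_force: 39.9
```

Run:
```python
from h import *
st(); goal(527.2,-15.4,108,19.7)
```

```text
t 10.85 pos [526.9 -15.2 103.4] F [ 0.   -0.32 -0.69] M [-0.021 -0.007  0.004] w 23.6 g 39.9 yaw 19.67
goal cm [-0.03  0.02 -0.46] rot [-0.02 -0.01 -0.03]
```

Call:
{"api": "apply_moves", "payload": {
  "increments": "0 0 0.15 0 0 0 -1; 0 0 0.3 0 0 0 -1; 0 0 0.45 0 0 0 -1; 0 0 0.6 0 0 0 -1; 0 0 0.7 0 0 0 -1"
}}

```text
clock: 11.35
tool_pos: [527.2, -15.3, 96.8]
ee_rot: [0.576, 0.817, 0.0, 0.0]
contact_force: [-1.7, 0.1, 3.7]
width: 23.9
gripper_force: 39.9
```

Call:
{"api": "apply_moves", "payload": {
  "increments": "0 0 0.05 0 0 0 -1; 0 0 0.1 0 0 0 -1; 0 0 0.1 0 0 0 -1"
}}

```text
clock: 11.65
tool_pos: [527.2, -15.3, 95.8]
ee_rot: [0.576, 0.817, 0.0, 0.0]
contact_force: [-2.2, 0.2, 5.2]
width: 23.7
gripper_force: 39.9
```

Run:
```python
from h import *
st()
```

```text
t 11.65 pos [527.2 -15.3  95.8] F [-2.21  0.23  5.25] M [ 0.038  0.359 -0.002] w 23.7 g 39.9 yaw 19.67
```

Call:
{"api": "apply_moves", "payload": {
  "increments": "0 0 0.05 0 0 0 -1; 0 0 0.1 0 0 0 -1; 0 0 0.1 0 0 0 -1"
}}

```text
clock: 11.95
tool_pos: [527.1, -15.2, 94.7]
ee_rot: [0.576, 0.817, 0.0, 0.0]
contact_force: [-0.5, 0.5, 5.2]
width: 24.0
gripper_force: 39.9
```

Call:
{"api": "apply_moves", "payload": {
  "increments": "0 0 0.05 0 0 0 -1; 0 0 0.1 0 0 0 -1; 0 0 0.1 0 0 0 -1"
}}

```text
clock: 12.25
tool_pos: [527.2, -15.2, 93.7]
ee_rot: [0.576, 0.817, 0.0, 0.0]
contact_force: [-0.8, -0.2, 5.8]
width: 24.2
gripper_force: 39.9
```

Call:
{"api": "apply_moves", "payload": {
  "increments": "0 0 0.05 0 0 0 -1; 0 0 0.1 0 0 0 -1; 0 0 0.1 0 0 0 -1"
}}

```text
clock: 12.55
tool_pos: [527.2, -15.3, 92.8]
ee_rot: [0.576, 0.817, 0.0, 0.0]
contact_force: [-2.3, -1.1, 5.4]
width: 23.4
gripper_force: 39.9
```

Call:
{"api": "apply_moves", "payload": {
  "increments": "0 0 0.05 0 0 0 -1; 0 0 0.1 0 0 0 -1; 0 0 0.1 0 0 0 -1"
}}

```text
clock: 12.85
tool_pos: [527.2, -15.3, 92.0]
ee_rot: [0.576, 0.818, 0.0, 0.0]
contact_force: [-2.8, -0.0, 6.9]
width: 23.5
gripper_force: 39.9
```

Call:
{"api": "apply_moves", "payload": {
  "increments": "0 0 0.05 0 0 0 -1; 0 0 0.1 0 0 0 -1; 0 0 0.1 0 0 0 -1"
}}

```text
clock: 13.15
tool_pos: [527.3, -15.3, 91.6]
ee_rot: [0.576, 0.818, -0.0, 0.0]
contact_force: [-2.8, 0.4, 10.8]
width: 23.4
gripper_force: 39.9
```

Call:
{"api": "apply_moves", "payload": {
  "increments": "0 0 0.03 0 0 0 -1; 0 0 0.05 0 0 0 -1; 0 0 0.05 0 0 0 -1"
}}

```text
clock: 13.45
tool_pos: [527.3, -15.3, 91.4]
ee_rot: [0.576, 0.818, -0.0, 0.0]
contact_force: [-4.1, 0.8, 12.7]
width: 23.7
gripper_force: 39.9
```

Run:
```python
from h import *
st()
```

```text
t 13.45 pos [527.3 -15.3  91.4] F [-4.15  0.77 12.67] M [0.149 1.17  0.005] w 23.7 g 39.9 yaw 19.68
```

The bottom stop is at about TCP 92.0. I'll ease off to about 1 mm above it and then turn.

Call:
{"api": "apply_moves", "payload": {
  "increments": "0 0 -0.1 0 0 0 -1; 0 0 -0.2 0 0 0 -1; 0 0 -0.27 0 0 0 -1; 0 0 -0.27 0 0 0 -1"
}}

```text
clock: 13.85
tool_pos: [527.2, -15.2, 93.1]
ee_rot: [0.576, 0.818, 0.0, 0.0]
contact_force: [-1.9, 0.3, 4.4]
width: 23.7
gripper_force: 39.9
```

Run:
```python
from h import *
st(); goal(527.2,-15.4,93,19.7)
```

```text
t 13.85 pos [527.2 -15.2  93.1] F [-1.91  0.31  4.41] M [ 0.015  0.396 -0.059] w 23.7 g 39.9 yaw 19.67
goal cm [-0.01 -0.    0.01] rot [ 0.02  0.01 -0.03]
```

Call:
{"api": "apply_moves", "payload": {
  "increments": "0 0 0 0 0 3 -1; 0 0 0 0 0 6 -1; 0 0 0 0 0 9 -1; 0 0 0 0 0 11 -1; 0 0 0 0 0 11 -1"
}}

```text
clock: 14.35
tool_pos: [527.3, -15.4, 93.1]
ee_rot: [0.652, 0.758, 0.0, 0.0]
contact_force: [-0.8, 0.1, 5.0]
width: 23.8
gripper_force: 39.9
```

Run:
```python
from h import *
st(); goal(527.2,-15.4,93,19.7)
```

```text
t 14.35 pos [527.3 -15.4  93.1] F [-0.77  0.13  5.03] M [-0.057  0.425  0.006] w 23.8 g 39.9 yaw 8.64
goal cm [-0.   -0.01  0.01] rot [  0.03   0.03 -11.06]
```

Call:
{"api": "apply_moves", "payload": {
  "increments": "0 0 0 0 0 1.5 -1; 0 0 0 0 0 3 -1; 0 0 0 0 0 4 -1; 0 0 0 0 0 4 -1"
}}

```text
clock: 14.75
tool_pos: [527.3, -15.4, 93.1]
ee_rot: [0.678, 0.735, 0.0, 0.0]
contact_force: [-1.5, 0.1, 5.3]
width: 23.7
gripper_force: 39.9
```

Run:
```python
from h import *
st()
```

```text
t 14.75 pos [527.3 -15.4  93.1] F [-1.47  0.09  5.34] M [-0.02   0.343  0.028] w 23.7 g 39.9 yaw 4.66
```

Call:
{"api": "apply_moves", "payload": {
  "increments": "0 0 0 0 0 2 -1; 0 0 0 0 0 4 -1; 0 0 0 0 0 6 -1; 0 0 0 0 0 6 -1"
}}

```text
clock: 15.15
tool_pos: [527.2, -15.4, 93.1]
ee_rot: [0.715, 0.699, 0.0, 0.0]
contact_force: [-1.1, -0.9, 4.9]
width: 23.7
gripper_force: 39.9
```

Run:
```python
from h import *
st()
```

```text
t 15.15 pos [527.2 -15.4  93.1] F [-1.07 -0.91  4.95] M [-0.099  0.451  0.019] w 23.7 g 39.9 yaw -1.36
```

Call:
{"api": "apply_moves", "payload": {
  "increments": "0 0 0 0 0 6 -1; 0 0 0 0 0 12 -1; 0 0 0 0 0 18 -1; 0 0 0 0 0 24 -1; 0 0 0 0 0 30 -1"
}}

```text
clock: 15.65
tool_pos: [527.4, -15.4, 93.1]
ee_rot: [0.873, 0.488, 0.0, 0.0]
contact_force: [-0.4, 0.5, 5.0]
width: 23.9
gripper_force: 39.9
```

Run:
```python
from h import *
st(); goal(527.2,-15.4,93,-61)
```

```text
t 15.65 pos [527.4 -15.4  93.1] F [-0.36  0.52  4.97] M [-0.063  0.349  0.025] w 23.9 g 39.9 yaw -31.58
goal cm [-0.01 -0.02  0.01] rot [ 0.06 -0.03 29.42]
```

Call:
{"api": "apply_moves", "payload": {
  "increments": "0 0 0 0 0 6 -1; 0 0 0 0 0 12 -1; 0 0 0 0 0 18 -1; 0 0 0 0 0 24 -1; 0 0 0 0 0 28 -1"
}}

```text
clock: 16.15
tool_pos: [527.4, -15.6, 93.2]
ee_rot: [0.965, 0.263, 0.0, 0.001]
contact_force: [-1.4, -1.2, 5.9]
width: 24.1
gripper_force: 39.9
```

Call:
{"api": "apply_moves", "payload": {
  "increments": "0 0 0 0 0 1.5 -1; 0 0 0 0 0 2 -1; 0 0 0 0 0 2 -1"
}}

```text
clock: 16.45
tool_pos: [527.4, -15.7, 93.1]
ee_rot: [0.969, 0.248, 0.0, 0.001]
contact_force: [-1.3, -2.2, 5.4]
width: 24.1
gripper_force: 39.9
```

Run:
```python
from h import *
st(); goal(527.2,-15.4,93,-61)
```

```text
t 16.45 pos [527.4 -15.7  93.1] F [-1.33 -2.16  5.4 ] M [-0.279  0.494  0.082] w 24.1 g 39.9 yaw -61.33
goal cm [-0.   -0.03  0.01] rot [ 0.07 -0.01 -0.33]
```

Call:
{"api": "apply_moves", "payload": {
  "increments": "0 0 0 0 0 -2 -1; 0 0 0 0 0 -4 -1; 0 0 -0.2 0 0 -4 -1; 0 0 -0.4 0 0 -4 -1; 0 0 -0.6 0 0 -4 -1"
}}

```text
clock: 16.95
tool_pos: [527.1, -15.3, 98.9]
ee_rot: [0.96, 0.281, 0.0, 0.0]
contact_force: [0.4, -0.1, -1.0]
width: 23.9
gripper_force: 39.9
```

Call:
{"api": "apply_moves", "payload": {
  "increments": "0 0 -0.2 0 0 0 -1; 0 0 -0.2 0 0 0 -1"
}}

```text
clock: 17.15
tool_pos: [526.3, -14.9, 100.2]
ee_rot: [0.96, 0.281, -0.001, -0.0]
contact_force: [0.7, 0.9, -1.4]
width: 24.1
gripper_force: 39.9
```

Run:
```python
from h import *
st(); goal(527.2,-15.4,130,-57.3)
```

```text
t 17.15 pos [526.3 -14.9 100.2] F [ 0.71  0.91 -1.37] M [-0.041  0.164 -0.028] w 24.1 g 39.9 yaw -57.34
goal cm [ 0.05  0.09 -2.98] rot [-0.07  0.05 -0.04]
```

Call:
{"api": "apply_moves", "payload": {
  "increments": "0.05 0.05 -0.6 0 0 0 -1; 0.05 0.05 -1.5 0 0 0 -1; 0.05 0.05 -3 0 0 0 -1; 0.05 0.05 -5 0 0 0 -1; 0.05 0.05 -6.5 0 0 0 -1"
}}

```text
clock: 17.65
tool_pos: [528.4, -15.5, 168.3]
ee_rot: [0.96, 0.281, 0.001, 0.001]
contact_force: [0.4, -0.5, -0.2]
width: 24.1
gripper_force: 39.9
```

Run:
```python
from h import *
st(); goal(533,-100,166,-57.3); goal(541,-277,166,-57.3)
```

```text
t 17.65 pos [528.4 -15.5 168.3] F [ 0.35 -0.54 -0.17] M [-0.001  0.109  0.013] w 24.1 g 39.9 yaw -57.33
goal cm [-4.17  7.36  0.24] rot [ 0.1  -0.09 -0.03]
goal cm [-13.06  22.69   0.25] rot [ 0.1  -0.09 -0.03]
```

Call:
{"api": "apply_moves", "payload": {
  "increments": "-2 3.5 0 0 0 0 -1; -4.2 7.4 0 0 0 0 -1; -4.2 7.4 0 0 0 0 -1; -4.2 7.4 0 0 0 0 -1"
}}

```text
clock: 18.05
tool_pos: [532.4, -100.9, 166.6]
ee_rot: [0.96, 0.28, 0.0, 0.0]
contact_force: [-0.2, 0.2, -0.7]
width: 23.7
gripper_force: 39.9
```

Run:
```python
from h import *
st(); T=pose(); s=vision.snapshot('wrist'); W=wristworld(s,T); z=W[...,2]
d=np.hypot(W[...,0]-527.2,W[...,1]+15.4)
print('stud z',np.median(z[(d<13)]),'cover z',np.median(z[(d>20)&(d<24)]))
o=ortho(s['image'],s['K'],s['mount'],T,(526,-15.5),55,30,6); 
o2=ortho(s['image'],s['K'],s['mount'],T,(541,-277),45,45,4); save('o3.png',np.hstack([o,o2]),1.1)
goal(541,-277,166,-57.3)
```

```text
t 18.05 pos [ 532.4 -100.9  166.6] F [-0.22  0.18 -0.73] M [-0.026  0.155  0.039] w 23.7 g 39.9 yaw -57.44
stud z 269.6845025839581 cover z 271.4708090010595
goal cm [-8.81 15.37  0.03] rot [-0.01 -0.02 -0.05]
```

View pics/o3.png

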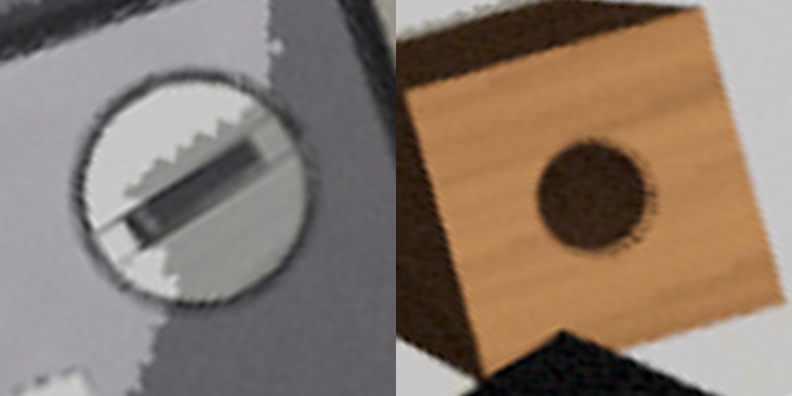

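The stud's slot now lies at -56 degrees, so it has turned about 1.32 rad. The stand's hole is centred at (592,195) in the picture, which is world (541.5,-276.6). Now I'll bring the key over the stand.

Run:
```python
from h import *
T=pose(); s=vision.snapshot('wrist'); W=wristworld(s,T); z=W[...,2]
d=np.hypot(W[...,0]-527.2,W[...,1]+15.4); f=z<90
print('stud z',np.median(z[(d<15)&f]),np.percentile(z[(d<15)&f],90),'cover z',np.median(z[(d>20)&(d<24)&f]))
goal(541.4,-276.7,150,-57.3)
```

```text
stud z 56.392901256265816 57.381784076187444 cover z 55.96219075821563
goal cm [-8.8 15.4  1.6] rot [-0.01 -0.01  0.  ]
```

Call:
{"api": "apply_moves", "payload": {
  "increments": "-2.2 4 0 0 0 0 -1; -4.5 8 0 0 0 0 -1; -7 12 0 0 0 0 -1; -8.8 15.3 0 0 0 0 -1; -8.8 15.3 1.6 0 0 0 -1"
}}

```text
clock: 18.65
tool_pos: [542.6, -280.5, 152.4]
ee_rot: [0.96, 0.28, 0.002, 0.003]
contact_force: [0.5, 1.0, -1.4]
width: 23.8
gripper_force: 39.9
```

Call:
{"api": "apply_moves", "payload": {
  "increments": "0 0 0 0 0 0 -1; 0 0 1.5 0 0 0 -1; 0 0 1.5 0 0 0 -1; 0 0 1.5 0 0 0 -1"
}}

```text
clock: 19.05
tool_pos: [540.7, -275.1, 134.2]
ee_rot: [0.959, 0.282, -0.0, -0.001]
contact_force: [-1.4, 0.1, -0.4]
width: 24.0
gripper_force: 39.9
```

Run:
```python
from h import *
st(); goal(541.4,-276.7,106,-57.3)
```

```text
t 19.05 pos [ 540.7 -275.1  134.2] F [-1.42  0.14 -0.36] M [-0.026  0.128  0.04 ] w 24.0 g 39.9 yaw -57.23
goal cm [-0.02  0.18  2.82] rot [-0.08  0.02  0.07]
```

The stud is flush (56.4 mm measured against 56.0 mm for the cover). Next I'll lower the key towards the hole.

Call:
{"api": "apply_moves", "payload": {
  "increments": "0 0.05 1 0 0 0 -1; 0 0.05 2 0 0 0 -1; 0 0.05 2.9 0 0 0 -1; 0 0.05 2.9 0 0 0 -1; 0 0.05 2.9 0 0 0 -1"
}}

```text
clock: 19.55
tool_pos: [540.9, -277.0, 105.3]
ee_rot: [0.96, 0.281, -0.0, -0.0]
contact_force: [-0.1, -0.6, -1.5]
width: 23.6
gripper_force: 39.9
```

Call:
{"api": "apply_moves", "payload": {
  "increments": "0 0 0 0 0 0 -1; 0 0 0 0 0 0 -1"
}}

```text
clock: 19.75
tool_pos: [541.4, -277.3, 106.4]
ee_rot: [0.96, 0.281, 0.0, 0.0]
contact_force: [0.3, 0.2, -1.0]
width: 23.7
gripper_force: 39.9
```

Run:
```python
from h import *
st(); goal(541.4,-276.7,90,-57.3)
```

```text
t 19.75 pos [ 541.4 -277.3  106.4] F [ 0.33  0.22 -0.98] M [-0.011  0.15  -0.03 ] w 23.7 g 39.9 yaw -57.34
goal cm [ 0.04 -0.05  1.64] rot [ 0.05 -0.02 -0.04]
```

Call:
{"api": "apply_moves", "payload": {
  "increments": "0.02 -0.04 0.4 0 0 0 -1; 0.02 -0.04 0.8 0 0 0 -1; 0.02 -0.04 1.2 0 0 0 -1; 0.02 -0.04 1.6 0 0 0 -1; 0.02 -0.04 1.6 0 0 0 -1"
}}

```text
clock: 20.25
tool_pos: [540.5, -276.2, 88.8]
ee_rot: [0.96, 0.281, -0.0, -0.001]
contact_force: [0.6, 0.8, -0.2]
width: 24.1
gripper_force: 39.9
```

Run:
```python
from h import *
st(); goal(541.4,-276.7,69,-57.3)
```

```text
t 20.25 pos [ 540.5 -276.2   88.8] F [ 0.56  0.83 -0.23] M [-0.059  0.125  0.07 ] w 24.1 g 39.9 yaw -57.33
goal cm [0.05 0.09 1.98] rot [-0.09  0.03 -0.03]
```

Call:
{"api": "apply_moves", "payload": {
  "increments": "0.03 0.05 0.5 0 0 0 -1; 0.03 0.05 1 0 0 0 -1; 0.03 0.05 1.5 0 0 0 -1; 0.03 0.05 2 0 0 0 -1; 0.03 0.05 2 0 0 0 -1"
}}

```text
clock: 20.75
tool_pos: [541.0, -276.4, 68.7]
ee_rot: [0.96, 0.281, -0.001, -0.001]
contact_force: [-0.0, 0.5, -1.2]
width: 24.2
gripper_force: 39.9
```

Call:
{"api": "apply_moves", "payload": {
  "increments": "0 0 0.05 0 0 0 -1; 0 0 0.1 0 0 0 -1; 0 0 0.1 0 0 0 -1"
}}

```text
clock: 21.05
tool_pos: [541.7, -277.0, 69.1]
ee_rot: [0.96, 0.281, 0.0, 0.0]
contact_force: [0.1, 0.7, -0.5]
width: 23.7
gripper_force: 39.9
```

Run:
```python
from h import *
st(); goal(541.4,-276.7,66.5,-57.3)
```

```text
t 21.05 pos [ 541.7 -277.    69.1] F [ 0.08  0.73 -0.5 ] M [-0.045  0.182  0.034] w 23.7 g 39.9 yaw -57.33
goal cm [-0.01 -0.04  0.26] rot [ 0.03 -0.01 -0.03]
```

Call:
{"api": "apply_moves", "payload": {
  "increments": "0 0 0.1 0 0 0 -1; 0 0 0.2 0 0 0 -1; 0 0 0.25 0 0 0 -1; 0 0 0.25 0 0 0 -1; 0 0 0.25 0 0 0 -1"
}}

```text
clock: 21.55
tool_pos: [541.6, -276.8, 66.3]
ee_rot: [0.96, 0.281, -0.0, -0.0]
contact_force: [0.7, 0.7, -1.4]
width: 23.9
gripper_force: 39.9
```

Run:
```python
from h import *
st()
```

```text
t 21.55 pos [ 541.6 -276.8   66.3] F [ 0.66  0.65 -1.42] M [-0.047  0.147  0.006] w 23.9 g 39.9 yaw -57.33
```

Call:
{"api": "apply_moves", "payload": {
  "increments": "0 0 0.03 0 0 0 -1; 0 0 0.06 0 0 0 -1; 0 0 0.06 0 0 0 -1"
}}

```text
clock: 21.85
tool_pos: [541.6, -276.9, 66.1]
ee_rot: [0.96, 0.281, 0.0, 0.0]
contact_force: [-1.2, 0.9, 1.8]
width: 23.8
gripper_force: 39.9
```

Run:
```python
from h import *
st()
```

```text
t 21.85 pos [ 541.6 -276.9   66.1] F [-1.19  0.95  1.84] M [ 0.182  0.358 -0.027] w 23.8 g 39.9 yaw -57.33
```

The key is seated (contact at 66.1, the same height as at the grasp). I'll release it and retreat.

Call:
{"api": "apply_moves", "payload": {
  "increments": "0 0 0 0 0 0 -0.4; 0 0 0 0 0 0 -0.2; 0 0 0 0 0 0 0.2; 0 0 0 0 0 0 0.5; 0 0 0 0 0 0 0.5"
}}

```text
clock: 22.35
tool_pos: [541.5, -276.9, 65.7]
ee_rot: [0.96, 0.281, -0.0, -0.0]
contact_force: [-0.9, -0.5, -1.0]
width: 56.9
gripper_force: 0.0
```

Call:
{"api": "apply_moves", "payload": {
  "increments": "0 0 0 0 0 0 0.5; 0 0 0 0 0 0 0.5; 0 0 0 0 0 0 0.5; 0 0 -0.5 0 0 0 0.5; 0 0 -1 0 0 0 0.5"
}}

```text
clock: 22.85
tool_pos: [541.5, -276.8, 76.1]
ee_rot: [0.96, 0.281, -0.0, -0.0]
contact_force: [0.6, -1.2, 0.3]
width: 70.7
gripper_force: 0.0
```

Run:
```python
from h import *
st()
```

```text
t 22.85 pos [ 541.5 -276.8   76.1] F [ 0.58 -1.22  0.25] M [-0.097  0.128  0.015] w 70.7 g 0.0 yaw -57.33
```

Call:
{"api": "apply_moves", "payload": {
  "increments": "0 0 -3 0 0 0 0.5; 0 0 -6 0 0 0 0.5; 0 0 -10 0 0 0 0.5; 0 0 -14 0 0 0 0.5; 0 0 -16 0 0 0 0.5"
}}

```text
clock: 23.35
tool_pos: [542.9, -277.8, 241.0]
ee_rot: [0.96, 0.281, 0.002, 0.003]
contact_force: [-0.2, -0.0, 0.9]
width: 70.6
gripper_force: 0.0
```

Call:
{"api": "apply_moves", "payload": {
  "increments": "0 0 0 0 0 0 0.5; 0 0 0 0 0 0 0.5; 0 0 0 0 0 0 0.5; 0 0 0 0 0 0 0.5"
}}

```text
clock: 23.75
tool_pos: [540.7, -276.3, 233.5]
ee_rot: [0.96, 0.281, -0.001, -0.001]
contact_force: [-0.4, 0.0, 0.3]
width: 70.6
gripper_force: 0.0
```

Run:
```python
from h import *
st(); T=pose(); s=vision.snapshot('wrist'); W=wristworld(s,T); z=W[...,2]
near=np.hypot(W[...,0]-541,W[...,1]+277)<40
m=near&(z>90)&(z<110); print('keytop',cv2.minAreaRect(W[m][:,:2].astype(np.float32)),np.median(z[m]),z[m].std())
d=np.hypot(W[...,0]-527.2,W[...,1]+15.4); f=z<90
print('stud',np.median(z[(d<15)&f]),'cover',np.median(z[(d>20)&(d<24)&f]),((d<15)&f).sum())
```

```text
t 23.75 pos [ 540.7 -276.3  233.5] F [-0.4   0.    0.29] M [ 0.002  0.103 -0.02 ] w 70.6 g 0.0 yaw -57.33
keytop ((542.6260375976562, -277.12933349609375), (24.423622131347656, 22.582609176635742), 32.276668548583984) 98.55393110353486 1.7493452214645417
stud 56.256815729299376 cover 55.89482306588286 386
```

```bash
python3 -c "
from rig import job; print(job.job_done())"
```

```text
the job is handed in; nothing more can be done
None
```

The stud is fastened: turned about 1.3 rad and flush with the cover (within 0.5 mm on the last look). The key is back home and upright in its stand, stud load readings peaked at about 13 N, and I handed the job in at about 24 s.

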